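# Reset the use counter of the refilled dropper bottle

### The arm

A 7-joint arm with a two-finger parallel gripper is mounted at the origin on a cart in front of the work surface, level with it; the furniture and walls round the work are solid. World frame = base frame: x ahead of the robot, y to its left, z up, the work surface at z = 0. Lengths are in mm, angles in rad, forces in N, time in s.
With the tool pointing down it reaches from about 400 to 875 mm from the base axis. Payload 4.4 kg.
Tool frame: the origin (TCP) lies at the very end of the fingers, on their centre line; the grasp point (between the pads) lies 19 mm behind it (ctrl.grip_depth is the distance from the TCP to the grasp point, in mm); z points along the fingers, x is the direction in which the jaws open and shut, and the axes are right-handed (so a half turn about z gives the same grasp; the last joint's range is limited). The gripper opens to 85 mm and grips with 20 to 120 N. Pads are 22 mm wide; open, the fingers measure 114 mm over their backs; the gripper's body (76 mm by 85 mm) begins 54 mm behind the grasp point. The pads swing forward as they close: fully open they stand 13 mm farther back than shut.
Start: joints at [1.271, 0.628, 0.038, 1.517, -0.027, 0.996, -0.02], TCP at [150.617, -632.323, 231.313] pointing down, gripper open.
Joint ranges: [-3.06, 3.06], [-0.37, 2.12], [-1.25, 1.32], [0.18, 2.47], [-1.1, 4.24], [0.23, 1.98], [-2.94, 2.94]. Speed limits (rad/s): [2.57, 2.57, 3.14, 3.14, 3.14, 3.14, 3.14].

### API

Orientations are given as [roll, pitch, yaw] about the fixed x, y, z axes, in that order (R = Rz(yaw) Ry(pitch) Rx(roll)).
In Python, from cell import ctrl gives the robot as it stands.
- The arm moves only by the shell command python3 -m creep 'ROWS'. ROWS is JSON, a list of rows, each an object with "hand": the opening, from 0 (shut) to 1 (fully open); "travel": the shift along the tool's x, y, z in cm, a list of three; "angular": the turn, a rotation vector about the tool's x, y, z in degrees, a list of three. In form: [{"hand": hand, "travel": [tx, ty, tz], "angular": [rx, ry, rz]}, ...]. A call has 1 to 20 rows; each row is the pose to reach, as a shift and turn from the pose measured when the call began, along the tool's axes at that moment; what a row does not reach only later rows make up. A row lasts 1/10 s, in which the tool goes at most 50 mm and 8.59 degrees, less where a joint would pass 70% of its speed; a pose out of reach is approached as far as the arm can. A call with a gripper value outside its range is refused whole. The fingers move at their own pace and stop on an object; the grip force is fixed at half the most. Time passes only in rows, so rows that repeat a pose let the fingers close. It gives the time, the measured TCP pose, the force and the opening at its end, in the units of the state.
- ctrl.read_state(): the state, without advancing time (a new reading comes with each control period).
- ctrl.get_image(name): name is "side" or "top"; returns a dict with "frame" (420x560x3 uint8, red, green, blue), "fx", "fy", "cx", "cy" (pixels), "origin" and "orientation" of the camera in the world. Camera axes: x right, y down, z forward; pixel columns grow to the right and rows downward; lengths in mm; the calibration is good to about 2 mm. A picture is of the moment at which its call begins. There is no depth.
- ctrl.finish_job(): hands the job in, once; it reports no verdict.
Trained networks look in the newest picture that a camera, given by its name, has taken for a name from the list of things; names that differ only in an ending like _2 or _b are one class to them, and where a whole thing is asked for, a point or a joint stands for the part that bears it (a point fixed in the world has none). Each returns a list of dicts, best first, with "confidence" (0 to 1); they miss things now and then, are a little off and sometimes report something else, mostly with a low value. They report only what shows in the picture. A call takes as long as a camera call. They do not tell look-alikes from the thing itself.
- ctrl.regions_of(camera, thing): "region" (420x560 bool, what is visible of it).
- ctrl.spot_point(camera, thing): "at" ([x, y, z] in mm, in world coordinates, good to about 4 mm: a listed point, or the origin of a listed thing).
The state is a dict: "clock": time; "qpos": joint angles; "qd": joint speeds; "tau": joint torques, N m; "eef_pos": TCP position; "tool_rot": TCP orientation; "force": force on the tool from outside, world axes, zero at the start; "torque": the same for the moment, N m; "width": finger opening in mm.
Only numpy, scipy, OpenCV 4.12 (cv2) and the standard library are available. Lean on these libraries where they do the work, as an engineer would, in place of code of your own. Each camera call takes 0.05 s, during which the arm holds its last target. There are 200 camera calls.

### The job

Each dropper bottle stands in its own counting dock, with a round blue key in front of it. The brown bottle with the red bulb has just been refilled, so reset its counter: with the fingertips press that dock's key gently all the way down, keep it down for two seconds, then let it come up and draw the hand back at least 10 cm clear of it. Do not press the other two keys, and do not shift, tip or lift any of the bottles or the things around.

Things in the scene. Friction and masses are not known exactly. Their poses are not given: they have to be found in the camera images.
- dock_red: dock that holds the amber-brown glass dropper bottle with a RED rubber bulb: flat white slab 150 x 78 mm, top at z = 18 mm, fixed to the bench. Origin at the centre of its underside; its x axis points from the key to the bottle, its z axis up. Key centre at x = -45 mm, bottle axis at x = +45 mm, both at y = 0. The three docks look the same.
- key_red_top (a point): centre of the upper face of the round blue key (31 mm across) in front of the amber-brown glass dropper bottle with a RED rubber bulb; about 33 mm above the bench when up. It stands 8 mm proud of a flat grey collar and moves straight down; it goes down with the key.
- key_red (a joint): travel of that key in m: 0 is up, 0.007 is fully down on its stop (stiff); a spring of about 1 N at the start and 4 N at the bottom lifts it again when let go.
- bottle_red_mid (a point): amber-brown glass dropper bottle with a RED rubber bulb, 37 mm across, 96 mm tall, loose; the point is on its axis, half-way up. It stands upright in a shallow round seat at the rear of its dock, foot 21 mm above the bench, top about 117 mm above the bench.
- dock_black: dock that holds the amber-brown glass dropper bottle with a BLACK rubber bulb: flat white slab 150 x 78 mm, top at z = 18 mm, fixed to the bench. Origin at the centre of its underside; its x axis points from the key to the bottle, its z axis up. Key centre at x = -45 mm, bottle axis at x = +45 mm, both at y = 0. The three docks look the same.
- key_black_top (a point): centre of the upper face of the round blue key (31 mm across) in front of the amber-brown glass dropper bottle with a BLACK rubber bulb; about 33 mm above the bench when up. It stands 8 mm proud of a flat grey collar and moves straight down; it goes down with the key.
- key_black (a joint): travel of that key in m: 0 is up, 0.007 is fully down on its stop (stiff); a spring of about 1 N at the start and 4 N at the bottom lifts it again when let go.
- bottle_black_mid (a point): amber-brown glass dropper bottle with a BLACK rubber bulb, 37 mm across, 96 mm tall, loose; the point is on its axis, half-way up. It stands upright in a shallow round seat at the rear of its dock, foot 21 mm above the bench, top about 117 mm above the bench.
- dock_clear: dock that holds the pale whitish glass dropper bottle with a black rubber bulb: flat white slab 150 x 78 mm, top at z = 18 mm, fixed to the bench. Origin at the centre of its underside; its x axis points from the key to the bottle, its z axis up. Key centre at x = -45 mm, bottle axis at x = +45 mm, both at y = 0. The three docks look the same.
- key_clear_top (a point): centre of the upper face of the round blue key (31 mm across) in front of the pale whitish glass dropper bottle with a black rubber bulb; about 33 mm above the bench when up. It stands 8 mm proud of a flat grey collar and moves straight down; it goes down with the key.
- key_clear (a joint): travel of that key in m: 0 is up, 0.007 is fully down on its stop (stiff); a spring of about 1 N at the start and 4 N at the bottom lifts it again when let go.
- bottle_clear_mid (a point): pale whitish glass dropper bottle with a black rubber bulb, 37 mm across, 96 mm tall, loose; the point is on its axis, half-way up. It stands upright in a shallow round seat at the rear of its dock, foot 21 mm above the bench, top about 117 mm above the bench.
- beaker: empty glass beaker, 59 x 56 mm, 71 mm tall; loose bystander, origin at the centre of its underside
- tape: roll of tan tape lying flat, 68 mm across, 18 mm tall; loose bystander, origin at the centre of its underside
- wash_bottle: wash bottle with a red cap, 72 x 83 mm, 148 mm tall; loose bystander, origin at the centre of its underside
- bulb: red rubber pipette bulb lying down, 47 x 76 mm, 47 mm tall; loose bystander, origin at the centre of its underside
Mind the look-alikes: they are no part of the job. Leave any purple look-alike of the dock_red alone. What is shaped like the part that bears bottle_black_mid but turquoise is not meant.

How it is judged:
By the outcome, as a careful person would: the job done as asked, in the order asked, and still so for the second after the job is handed in, with the robot touching nothing.
It also fails if it takes over 32 s, if anything falls off the work surface, if the arm or the gripper's body presses on something with over 40 N, if the wrist force passes 120 N, or if a joint passes its speed limit or range.

## Working session

There is one attempt and no reset: what is moved stays moved. The work goes in short steps, Python scripts to look and compute and a shell command to move; the robot and the scene stay as the last step left them, time stands still between calls to the robot, and variables do not carry over. Pictures are saved under pics/ and viewed, about 8 in all and at most 12, crops included, and the job is handed in when it is done.

```bash
mkdir -p pics
python3 - <<'E'
from cell import ctrl
import cv2,numpy as np
s=ctrl.read_state();print({k:np.round(v,3).tolist() for k,v in s.items()})
for c in("top","side"):
    i=ctrl.get_image(c);cv2.imwrite(f"pics/{c}0.png",i["frame"][:,:,::-1]);print(c,[np.round(i[k],3).tolist() for k in("fx","cx","cy","origin","orientation")])
    for t in("key_red_top","bottle_red_mid","dock_red","key_black_top","bottle_black_mid","key_clear_top","bottle_clear_mid","wash_bottle","beaker"):
        print(t,[(np.round(d["at"]).tolist(),round(d["confidence"],2)) for d in ctrl.spot_point(c,t)])
E
```

```text
{'clock': 0.0, 'qpos': [1.271, 0.629, 0.038, 1.518, -0.027, 0.996, -0.02], 'qd': [0.002, 0.0, -0.001, -0.001, -0.001, 0.001, -0.001], 'tau': [0.001, -56.34, 1.226, -19.345, 0.011, 0.01, -0.0], 'eef_pos': [150.455, -631.708, 230.393], 'tool_rot': [3.142, 0.002, -1.337], 'force': [-0.761, -0.215, 0.09], 'torque': [0.001, 0.022, 0.054], 'width': 85.442}
top [417.598, 276.429, 207.659, [309.117, -107.386, 1738.836], [-3.001, 0.011, -1.569]]
key_red_top [([540.0, -625.0, 31.0], 0.63), ([490.0, -171.0, 31.0], 0.56)]
bottle_red_mid [([573.0, -196.0, 63.0], 0.46)]
dock_red [([585.0, -632.0, -2.0], 0.82), ([534.0, -188.0, 2.0], 0.81)]
key_black_top [([480.0, -48.0, 32.0], 0.61)]
bottle_black_mid [([436.0, 231.0, 32.0], 0.67), ([564.0, -40.0, 70.0], 0.49), ([585.0, 58.0, 48.0], 0.45)]
key_clear_top [([434.0, 227.0, 35.0], 0.46)]
bottle_clear_mid [([522.0, 239.0, 76.0], 0.64)]
wash_bottle [([575.0, -425.0, -1.0], 0.76)]
beaker [([425.0, 422.0, 3.0], 0.61)]
side [393.012, 276.488, 210.919, [-86.941, 973.108, 568.715], [-1.949, 0.021, -2.624]]
key_red_top [([543.0, -632.0, 34.0], 0.41), ([486.0, -170.0, 35.0], 0.36)]
bottle_red_mid [([573.0, -195.0, 68.0], 0.76), ([481.0, 235.0, -2.0], 0.35)]
dock_red [([531.0, -184.0, -1.0], 0.82), ([583.0, -628.0, -1.0], 0.53), ([573.0, -198.0, 72.0], 0.22)]
key_black_top [([482.0, -50.0, 39.0], 0.53)]
bottle_black_mid [([566.0, -38.0, 66.0], 0.69), ([592.0, 52.0, 46.0], 0.69)]
key_clear_top [([436.0, 229.0, 30.0], 0.4), ([429.0, 418.0, -1.0], 0.32)]
bottle_clear_mid [([526.0, 236.0, 66.0], 0.64), ([575.0, -423.0, -2.0], 0.59)]
wash_bottle [([577.0, -426.0, -3.0], 0.87)]
beaker [([429.0, 421.0, 1.0], 0.66), ([480.0, 236.0, -1.0], 0.63)]
```

View pics/top0.png

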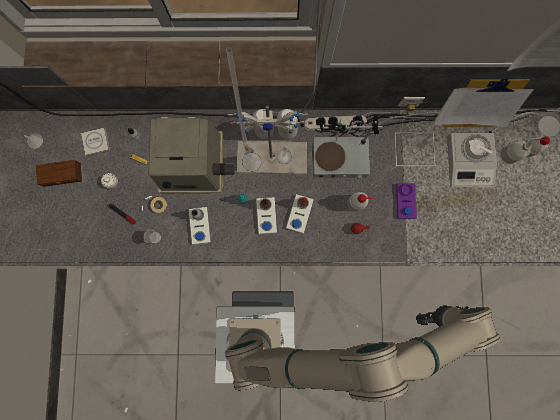

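View pics/side0.png

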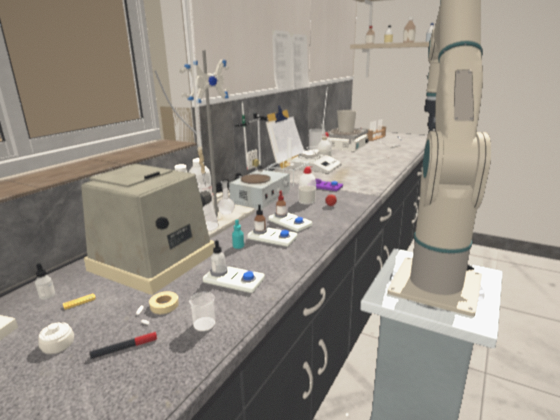

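The red-bulb dock is at top pixels (303,202) for the bottle and (295,225) for the key, and the networks agree on about (488,-170). The purple look-alike at (405,200) and the turquoise one at (241,198) are to be left alone. I'll refine the key from its blue colour.

```bash
cat > h.py <<'E'
from cell import ctrl
import cv2,numpy as np
from scipy.spatial.transform import Rotation as R
def ray(i,uv,z):
    d=R.from_euler("xyz",i["orientation"]).apply([(uv[0]-i["cx"])/i["fx"],(uv[1]-i["cy"])/i["fy"],1])
    o=np.array(i["origin"]);return o+d*(z-o[2])/d[2]
def proj(i,p):
    c=R.from_euler("xyz",i["orientation"]).inv().apply(np.array(p)-i["origin"]);return np.array([i["cx"]+i["fx"]*c[0]/c[2],i["cy"]+i["fy"]*c[1]/c[2]])
def blue(c,p):
    i=ctrl.get_image(c);f=i["frame"].astype(int);m=(f[...,2]>f[...,0]+50)&(f[...,2]>f[...,1]+30)
    u=proj(i,p);Y,X=np.nonzero(m);k=np.hypot(X-u[0],Y-u[1])<9
    uv=np.array([X[k].mean(),Y[k].mean()]);return i,uv,k.sum()
E
python3 - <<'E'
from h import *
for c in("top","side"):
    i,uv,n=blue(c,[488,-171,33]);print(c,uv,n,ray(i,uv,31 if c=="top" else 29))
s=ctrl.read_state();T=R.from_euler("xyz",s["tool_rot"])
print(T.inv().apply(np.array([488,-171,80])-s["eef_pos"])/10, T.as_matrix().round(3))
E
```

```text
top [296.5 223. ] 40 [ 487.21336145 -170.20705343   31.        ]
side [298.5 219.5] 40 [ 485.56060235 -166.5312142    29.        ]
[-37.06035167 -43.5047613   15.13597703] [[ 0.232 -0.973  0.   ]
 [-0.973 -0.232  0.   ]
 [-0.    -0.    -1.   ]]
```

```bash
python3 -m creep '[{"hand":0,"travel":[-1.9,-2.2,0],"angular":[0,0,-3]},{"hand":0,"travel":[-4,-4.6,0],"angular":[0,0,-6]},{"hand":0,"travel":[-6.2,-7.2,0],"angular":[0,0,-10]},{"hand":0,"travel":[-8.5,-10,0],"angular":[0,0,-14]},{"hand":0,"travel":[-11,-13,0],"angular":[0,0,-18]},{"hand":0,"travel":[-13.5,-16,0],"angular":[0,0,-22]},{"hand":0,"travel":[-16,-19,0],"angular":[0,0,-26]},{"hand":0,"travel":[-18.5,-22,0],"angular":[0,0,-30]},{"hand":0,"travel":[-21,-25,0],"angular":[0,0,-34]},{"hand":0,"travel":[-23.5,-28,0],"angular":[0,0,-38]},{"hand":0,"travel":[-26,-31,0],"angular":[0,0,-42]},{"hand":0,"travel":[-28.5,-34,0],"angular":[0,0,-46]},{"hand":0,"travel":[-31,-36.5,0],"angular":[0,0,-50]},{"hand":0,"travel":[-33,-39,0],"angular":[0,0,-54]},{"hand":0,"travel":[-35,-41,0],"angular":[0,0,-57]},{"hand":0,"travel":[-36.5,-42.7,0],"angular":[0,0,-60]},{"hand":0,"travel":[-37.1,-43.5,0],"angular":[0,0,-60]},{"hand":0,"travel":[-37.1,-43.5,0],"angular":[0,0,-60]},{"hand":0,"travel":[-37.1,-43.5,0],"angular":[0,0,-60]},{"hand":0,"travel":[-37.1,-43.5,0],"angular":[0,0,-60]}]'
python3 - <<'E'
from h import *
s=ctrl.read_state();print(s["eef_pos"],s["tool_rot"],s["force"],s["width"],s["qpos"],s["clock"])
T=R.from_euler("xyz",s["tool_rot"]);print(T.as_matrix().round(3),T.inv().apply(np.array([487,-169.5,60])-s["eef_pos"])/10)
E
```

```text
clock: 3.1
eef_pos: [486.9, -172.3, 231.2]
tool_rot: [3.141, 0.0, -0.293]
force: [-0.3, 0.4, -0.4]
width: 0.1
[ 486.93014779 -172.26556793  231.24568585] [ 3.14057171e+00  4.62568950e-04 -2.92801214e-01] [-0.30220325  0.3682988  -0.43473412] 0.08998326808083108 [ 0.48885771  0.45001614 -0.2906539   1.88026022  0.17020162  0.83565413
 -0.1818723 ] 3.1
[[ 0.957 -0.289 -0.001]
 [-0.289 -0.957 -0.001]
 [-0.     0.001 -1.   ]] [-0.06521484 -0.28428556 17.12431927]
```

```bash
python3 -m creep '[{"hand":0,"travel":[0,-0.1,1],"angular":[0,0,0]},{"hand":0,"travel":[0,-0.2,3],"angular":[0,0,0]},{"hand":0,"travel":[0,-0.2,5.5],"angular":[0,0,0]},{"hand":0,"travel":[0,-0.2,8],"angular":[0,0,0]},{"hand":0,"travel":[0,-0.2,10.5],"angular":[0,0,0]},{"hand":0,"travel":[0,-0.2,13],"angular":[0,0,0]},{"hand":0,"travel":[0,-0.2,15],"angular":[0,0,0]},{"hand":0,"travel":[0,-0.2,16.5],"angular":[0,0,0]},{"hand":0,"travel":[0,-0.2,17.5],"angular":[0,0,0]},{"hand":0,"travel":[0,-0.2,17.5],"angular":[0,0,0]},{"hand":0,"travel":[0,-0.2,17.5],"angular":[0,0,0]}]'
python3 - <<'E'
from h import *
s=ctrl.read_state()
o=[]
for c,p in(("side",[487,-170,45]),("top",[487,-170,33])):
    i=ctrl.get_image(c);u,v=proj(i,p).astype(int);print(c,u,v,"tcp px",proj(i,s["eef_pos"]),"key",proj(i,[487,-170,33]))
    o.append(cv2.resize(i["frame"][v-30:v+30,u-40:u+40,::-1],None,fx=5,fy=5,interpolation=cv2.INTER_CUBIC))
cv2.imwrite("pics/c1.png",np.hstack(o))
E
```

```text
clock: 4.2
eef_pos: [487.3, -170.8, 56.3]
tool_rot: [3.14, 0.0, -0.293]
force: [0.2, 0.5, -0.9]
width: 0.1
side 298 214 tcp px [298.58757589 211.79748797] key [298.57670032 218.03948705]
top 296 223 tcp px [296.86477231 222.31954626] key [296.46745069 223.00114757]
```

View pics/c1.png

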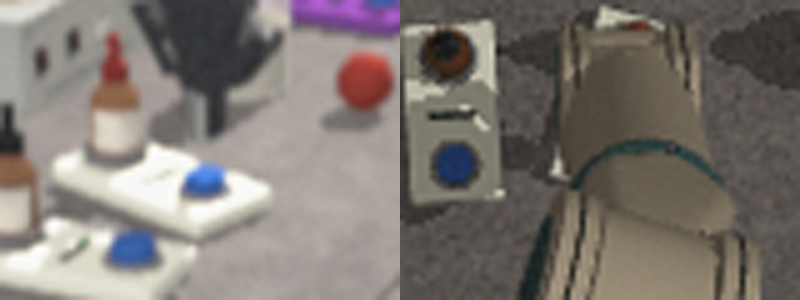

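The side crop shows the shut fingertips at about pixel (299,210), straight above the red-bulb dock's key at (299,220). That agrees with the projected TCP, so I'll descend slowly.

```bash
python3 -m creep '[{"hand":0,"travel":[0,0,0.4],"angular":[0,0,0]},{"hand":0,"travel":[0,0,0.9],"angular":[0,0,0]},{"hand":0,"travel":[0,0,1.4],"angular":[0,0,0]},{"hand":0,"travel":[0,0,1.8],"angular":[0,0,0]},{"hand":0,"travel":[0,0,2.1],"angular":[0,0,0]},{"hand":0,"travel":[0,0,2.3],"angular":[0,0,0]},{"hand":0,"travel":[0,0,2.45],"angular":[0,0,0]},{"hand":0,"travel":[0,0,2.6],"angular":[0,0,0]},{"hand":0,"travel":[0,0,2.6],"angular":[0,0,0]},{"hand":0,"travel":[0,0,2.6],"angular":[0,0,0]}]'
```

```text
clock: 5.3
eef_pos: [487.7, -170.7, 31.0]
tool_rot: [3.141, -0.001, -0.293]
force: [-1.3, 0.2, 1.4]
width: 0.3
```

```bash
python3 -m creep '[{"hand":0,"travel":[0,0,0.1],"angular":[0,0,0]},{"hand":0,"travel":[0,0,0.2],"angular":[0,0,0]},{"hand":0,"travel":[0,0,0.3],"angular":[0,0,0]},{"hand":0,"travel":[0,0,0.4],"angular":[0,0,0]},{"hand":0,"travel":[0,0,0.4],"angular":[0,0,0]}]'
```

```text
clock: 5.8
eef_pos: [487.8, -170.7, 27.0]
tool_rot: [3.141, -0.001, -0.293]
force: [-1.4, -0.1, 2.6]
width: -0.2
```

```bash
python3 -m creep '[{"hand":0,"travel":[0,0,0.05],"angular":[0,0,0]},{"hand":0,"travel":[0,0,0.1],"angular":[0,0,0]},{"hand":0,"travel":[0,0,0.15],"angular":[0,0,0]},{"hand":0,"travel":[0,0,0.15],"angular":[0,0,0]}]'
```

```text
clock: 6.2
eef_pos: [487.8, -170.7, 26.0]
tool_rot: [3.14, -0.001, -0.293]
force: [-2.1, 2.1, 8.8]
width: 0.0
```

The force rose sharply at z = 26 mm, well above the 4 N spring, so the key is on its stop. I'll hold it there with a light preload.

```bash
python3 -m creep '[{"hand":0,"travel":[0,0,0.06],"angular":[0,0,0]},{"hand":0,"travel":[0,0,0.06],"angular":[0,0,0]},{"hand":0,"travel":[0,0,0.06],"angular":[0,0,0]},{"hand":0,"travel":[0,0,0.06],"angular":[0,0,0]},{"hand":0,"travel":[0,0,0.06],"angular":[0,0,0]},{"hand":0,"travel":[0,0,0.06],"angular":[0,0,0]},{"hand":0,"travel":[0,0,0.06],"angular":[0,0,0]},{"hand":0,"travel":[0,0,0.06],"angular":[0,0,0]},{"hand":0,"travel":[0,0,0.06],"angular":[0,0,0]},{"hand":0,"travel":[0,0,0.06],"angular":[0,0,0]},{"hand":0,"travel":[0,0,0.06],"angular":[0,0,0]},{"hand":0,"travel":[0,0,0.06],"angular":[0,0,0]}]'; python3 -m creep '[{"hand":0,"travel":[0,0,0.05],"angular":[0,0,0]},{"hand":0,"travel":[0,0,0.05],"angular":[0,0,0]},{"hand":0,"travel":[0,0,0.05],"angular":[0,0,0]},{"hand":0,"travel":[0,0,0.05],"angular":[0,0,0]},{"hand":0,"travel":[0,0,0.05],"angular":[0,0,0]},{"hand":0,"travel":[0,0,0.05],"angular":[0,0,0]},{"hand":0,"travel":[0,0,0.05],"angular":[0,0,0]},{"hand":0,"travel":[0,0,0.05],"angular":[0,0,0]},{"hand":0,"travel":[0,0,0.05],"angular":[0,0,0]},{"hand":0,"travel":[0,0,0.05],"angular":[0,0,0]},{"hand":0,"travel":[0,0,0.05],"angular":[0,0,0]},{"hand":0,"travel":[0,0,0.05],"angular":[0,0,0]}]'
```

```text
clock: 7.4
eef_pos: [487.8, -170.7, 26.0]
tool_rot: [3.14, -0.001, -0.293]
force: [-2.3, 1.0, 9.5]
width: 0.1
clock: 8.6
eef_pos: [487.8, -170.7, 26.0]
tool_rot: [3.14, -0.001, -0.293]
force: [-2.1, 0.9, 9.2]
width: 0.3
```

```bash
python3 -m creep '[{"hand":0,"travel":[0,0,-0.2],"angular":[0,0,0]},{"hand":0,"travel":[0,0,-0.5],"angular":[0,0,0]},{"hand":0,"travel":[0,0,-0.9],"angular":[0,0,0]},{"hand":0,"travel":[0,0,-1.5],"angular":[0,0,0]},{"hand":0,"travel":[0,0,-2.5],"angular":[0,0,0]},{"hand":0,"travel":[0,0,-4],"angular":[0,0,0]},{"hand":0,"travel":[0,0,-6.5],"angular":[0,0,0]},{"hand":0,"travel":[0,0,-9],"angular":[0,0,0]},{"hand":0,"travel":[0,0,-11.5],"angular":[0,0,0]},{"hand":0,"travel":[0,0,-14],"angular":[0,0,0]},{"hand":0,"travel":[0,0,-16],"angular":[0,0,0]},{"hand":0,"travel":[0,0,-17.5],"angular":[0,0,0]},{"hand":0,"travel":[0,0,-18],"angular":[0,0,0]},{"hand":0,"travel":[0,0,-18],"angular":[0,0,0]},{"hand":0,"travel":[0,0,-18],"angular":[0,0,0]}]'
python3 - <<'E'
from h import *
i=ctrl.get_image("side");u,v=298,210
cv2.imwrite("pics/c2.png",cv2.resize(i["frame"][v-50:v+70,u-90:u+70,::-1],None,fx=5,fy=5,interpolation=cv2.INTER_CUBIC))
j,uv,n=blue("side",[488,-171,33]);print(uv,n,ctrl.read_state()["force"])
E
```

```text
clock: 10.1
eef_pos: [487.1, -170.3, 205.5]
tool_rot: [3.14, -0.0, -0.293]
force: [0.3, -0.3, -1.2]
width: 0.3
[298.5 219.5] 40 [-0.4442931   0.4387186  -0.42683069]
```

View pics/c2.png

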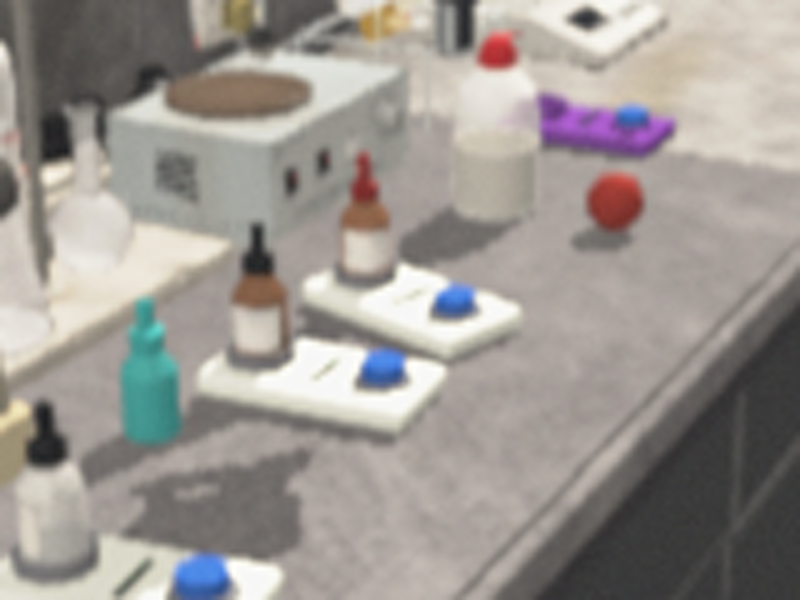

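The crop shows the red-bulb dock's key (crop (455,300)) back up and the bottles upright in place. The hand is clear of the crop.

```bash
python3 -c "from cell import ctrl;print(ctrl.finish_job())"
```

```text
the job is handed in; nothing more can be done
None
```

I reset the counter of the brown bottle with the red bulb and handed the job in; the hand-in reports no verdict.

- **Press:** With the shut fingertips I pressed that dock's key down from z = 33 mm to 26 mm. The force rose there to about 9 N, well above the 4 N spring, which showed the key was on its stop.
- **Hold and release:** I kept it down for about 2.4 s, let it come up slowly, and raised the hand about 17 cm above the key. The whole job took about 10 s of the 32 s allowed.
- **Last checks:** In the side picture the key's blue area was at exactly the same pixels as before the press, so it is back up. The bottles in view stand upright in their docks, and the wash bottle and red rubber bulb look unmoved. I did not look at the beaker and tape again, but the arm did not go near them. The wrist force was back to about zero, so the robot is touching nothing.
- **Disagreement:** The two cameras differed by about 4 mm on the key position. I aimed close to the top camera's value, and the press worked there.

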